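# Fit the radio plug of a waiter-call station and hold its dial in the pairing position

### The arm

A 7-joint arm with a two-finger parallel gripper is mounted at the origin on the work surface; the furniture and walls round the work are solid. World frame = base frame: x ahead of the robot, y to its left, z up, the work surface at z = 0. Lengths are in m, angles in rad, forces in N, time in s.
With the tool pointing down it reaches from about 0.4 to 0.875 m from the base axis. Payload 19.3 kg.
Tool frame: the origin (TCP) lies at the very end of the fingers, on their centre line; the grasp point (between the pads) lies 19 mm behind it; z points along the fingers, y is the line along which they close (so a half turn about z gives the same grasp; the last joint's range is limited). The gripper opens to 85 mm and grips with 20 to 120 N. Pads are 22 mm wide; open, the fingers measure 114 mm over their backs; the gripper's body (76 mm by 85 mm) begins 54 mm behind the grasp point. The pads swing forward as they close: fully open they stand 13 mm farther back than shut.
Start: joints at [1.136, 0.521, -0.036, 1.599, 0.021, 1.021, -0.113], TCP at [0.223, -0.584, 0.198] pointing down, gripper open.
Joint ranges: [-2.91, 2.91], [-0.3, 2.13], [-1.5, 1.42], [0.17, 2.43], [-1.26, 4.41], [0.16, 1.93], [-2.52, 2.52]. Speed limits (rad/s): [1.89, 1.89, 2.39, 2.39, 3.01, 3.01, 3.01].

### API

Orientations are given as [roll, pitch, yaw] about the fixed x, y, z axes, in that order (R = Rz(yaw) Ry(pitch) Rx(roll)).
In Python, from workcell import bot gives the robot as it stands.
- The arm moves only by the tool servo_tool, never from a script. Its argument "plan" is a list of rows, each a list of 7 numbers: the finger opening in cm, from 0 to 8.54, then the shift along the tool's x, y, z in cm, then the turn, a rotation vector about the tool's x, y, z in degrees. In form: [[fingers, x, y, z, wx, wy, wz], ...]. A call has 1 to 10 rows; each row is the pose to reach, as a shift and turn from the pose commanded when the call began, along the tool's axes at that moment; what a row does not reach only later rows make up. A row lasts 1/10 s, in which the tool goes at most 50 mm and 8.59 degrees, less where a joint would pass 70% of its speed; a pose out of reach is approached as far as the arm can. A call with a gripper value outside its range is refused whole. The fingers move at their own pace and stop on an object; "force" is the grip in N (left out, the last holds). Time passes only in rows, so rows that repeat a pose let the fingers close. It gives the time, the measured TCP pose, the force, the opening and the grip force at its end, in the units of the state.
- bot.observe(): the state, without advancing time (a new reading comes with each control period).
- bot.grab_frame(name): name is "scene" or "side" or "wrist"; returns a dict with "frame" (400x640x3 uint8, blue, green, red), "mtx" (3x3 intrinsics, pixels), "k1" (the pictures are not rectified: a ray, as slopes to the right and down, at radius r is drawn at 1 + k1 r^2 times it, then the intrinsics apply), "R" (3x3) and "t" (3): a world point X has camera coordinates R X + t; the wrist camera has in their place "T_tool_cam" (4x4, takes a point from camera to tool coordinates, whose origin is the TCP and whose axes are the flange's). Camera axes: x right, y down, z forward; pixel columns grow to the right and rows downward; lengths in m; the calibration is good to about 2 mm. A picture is of the moment at which its call begins: read the wrist's pose just before it. There is no depth.
- bot.job_done(): hands the job in; it is judged then, once.
The state is a dict: "clock": time; "qpos": joint angles; "qd": joint speeds; "joint_efforts": joint torques, N m; "position": TCP position; "tool_rot": TCP orientation; "force": force on the tool from outside, world axes, zero at the start; "moment": the same for the moment, N m; "grip_width": finger opening in m; "finger_force": force on a finger pad.
Only numpy, scipy, OpenCV 4.12 (cv2) and the standard library are available. Lean on these libraries where they do the work, as an engineer would, in place of code of your own. Each camera call takes 0.05 s, during which the arm holds its last target. There are 200 camera calls.

### The job

Get the waiter-call station ready for service: push the loose block plug fully home into the rectangular socket of the station and let go of it. Then turn the station's spring-return dial clockwise past its first two clicks to the third mark, the end of its travel, and finish while still holding it there with the fingers, because it springs back when let go. Leave the other things on the table where they are.

Things in the scene. Friction and masses are not known exactly. Their poses are not given: they have to be found in the camera images.
- console: the waiter-call station, a fixed flat grey plastic box 130 (x) x 230 (y) x 50 mm high. Origin: centre of its underside, at z = 0.0015; its -x side faces the robot (yaw within 0.35 rad), z up. Flat top. Seen from the robot the socket is at its left end (60 mm to +y of the centre) and the dial at its right end (60 mm to -y).
- socket (a point): centre of the mouth of the rectangular socket hole, level with the station's top, at z = 0.0515; axes as the station's. The hole is about 30 mm (x) by 22 mm (y), 26 mm deep, vertical, with a small chamfer at its mouth.
- plug: loose block plug, 54 mm tall, 0.06-0.13 kg, standing on its foot left or right of the station, any yaw. Origin: centre of its underside, z up. Steel shank 28 (x) x 20 (y) x 22 mm high with tapered foot goes into the socket; above it a grey head 44 (x) x 30 (y) x 32 mm high, gripped across its 30 mm. Plug x goes along the station's x, either way round. Fully home, the head rests on the top.
- plug_collar (a point): centre of the underside of the plug's head, 22 mm above the plug's origin; it coincides with socket when the plug is fully home.
- dial_turn (a joint): angle of the dial in rad: 0 at rest (start), growing clockwise seen from above. Clicks are felt at 0.4, 0.8 and 1.2, where white marks lie on the station's top (the third is the longest; a short mark shows rest); a stop ends the travel at 1.26. A spring drives it back to 0 when let go, from every click too; turning takes up to 0.2 N m.
- dial: the dial: a black grip bar, 56 (own x) x 13 (own y) x 30 mm high, upright on a round skirt (68 mm across, 12 mm high) on the station's top. Origin: on the vertical turning axis at the skirt's foot, z = 0.0515; the bar reaches from z = 0.0635 to 0.0935. White line towards its -x end: the pointer. Yaw at rest: the station's + 0.6 rad; at the third click: the station's - 0.6.
- salt_shaker: glass salt shaker, 44 mm across, 90 mm tall, upright; a bystander on the other side of the station from the plug. Origin: centre of its underside.
- toothpicks: toothpick pot, 38 mm across, 72 mm tall, a bystander behind the station at the left. Origin: centre of its underside.
- tumbler1: clear tumbler, 84 mm across, 85 mm tall, a bystander behind the station at the right. Origin: centre of its underside.
- matchbox: matchbox, 36 x 57 x 15 mm, lying flat, a bystander behind the station. Origin: centre of its underside.
Not all that is in view belongs to the job. Leave any purple or red look-alike of the plug alone.

How it is judged:
On the way, in this order (a step that is already met when the one before it is completed fails the run):
1. the plug is fully home in the socket and let go (z of plug_collar in the frame of socket below 0.003 m and horizontal distance between plug_collar and socket below 0.004 m and angle between the x axis of plug and the x axis of console, either way round below 0.12 rad and angle between plug's own z axis and vertical below 0.1 rad and contact force between the fingers and plug below 0.1 N), for 0.3 s.
2. the dial is held at its third position with the plug still home (z of plug_collar in the frame of socket below 0.003 m and horizontal distance between plug_collar and socket below 0.004 m and angle between the x axis of plug and the x axis of console, either way round below 0.12 rad and angle between plug's own z axis and vertical below 0.1 rad and value of joint dial_turn above 1.08 rad and contact force between the fingers and dial above 0.5 N), for 0.5 s.
At the end, for the whole second after the job is handed in: Plug home (head within 3 mm of the top, centred within 4 mm, square within 0.12 rad), not touched; dial past 1.08 rad, held there by the fingers (over 0.5 N), not wedged by the plug; salt shaker, toothpick pot, tumbler and matchbox within 40 mm of where they stood (all of step 2 and contact force between plug and dial below 0.1 N and contact force between the fingers and plug below 0.1 N and distance of each of salt_shaker, toothpicks, tumbler1, matchbox from where it was at the start of the episode below 0.04 m); the arm keeps its last pose, push and grip.
It fails at once if a bystander is pushed away or knocked over (distance of any of salt_shaker, toothpicks, tumbler1, matchbox from where it was at the start of the episode above 0.04 m or angle between any of salt_shaker, toothpicks, tumbler1, matchbox's own z axis and vertical above 0.5 rad).
It also fails if it takes over 61 s, if anything falls off the work surface, if the arm or the gripper's body presses on something with over 40 N, if the wrist force passes 120 N, or if a joint passes its speed limit or range.

## Working session

There is one attempt and no reset: what is moved stays moved. The work goes in short steps, Python scripts to look and compute and a tool call to move; the robot and the scene stay as the last step left them, time stands still between calls to the robot, and variables do not carry over. Pictures are saved under pics/ and viewed, at most 10 in all, crops included, and the job is handed in when it is done.

Besides the shell and the picture viewer there is one more tool, called after "Request:" by a JSON object that holds its "fn" and its "kwargs", one argument or row to a line. servo_tool: Moves the arm, as the interface text tells. Its arguments: {"type":"object","properties":{"plan":{"type":"array","items":{"type":"array","items":{"type":"number"}}},"force":{"type":"number"}},"required":["plan"]}

```bash
mkdir -p pics
python3 - <<'E'
from workcell import bot
import cv2,numpy as np,pickle
s=bot.observe();print({k:np.round(v,3) for k,v in s.items()})
d={}
for n in("scene","side"):
    f=bot.grab_frame(n);d[n]=f;cv2.imwrite(f"pics/{n}0.png",f["frame"]);print(n,f["mtx"],f["k1"],f["R"],f["t"])
pickle.dump(d,open("f0.pkl","wb"))
cv2.imwrite("pics/both0.png",cv2.resize(np.vstack([d["scene"]["frame"],d["side"]["frame"]]),(480,600)))
E
```

```text
{'clock': np.float64(0.0), 'qpos': array([ 1.136,  0.522, -0.036,  1.6  ,  0.021,  1.021, -0.113]), 'qd': array([-0.   , -0.002, -0.001, -0.   ,  0.001, -0.001,  0.   ]), 'joint_efforts': array([ 0.0000e+00, -9.2712e+01,  1.9800e+00, -3.6993e+01,  1.8000e-02,
        8.0000e-03,  0.0000e+00]), 'position': array([ 0.223, -0.584,  0.197]), 'tool_rot': array([-3.141,  0.   ,  0.365]), 'force': array([-0.102,  0.42 , -0.037]), 'moment': array([-0.011, -0.001,  0.025]), 'finger_force': np.float64(0.0), 'grip_width': np.float64(0.085)}
scene [[426.05055291   0.         324.31579729]
 [  0.         426.05055291 196.12966598]
 [  0.           0.           1.        ]] -0.01762724270446011 [[-0.887585   -0.46040849 -0.01472739]
 [-0.17950175  0.37513752 -0.90942342]
 [ 0.42423107 -0.80454699 -0.41561056]] [0.51391585 0.15240836 1.11055435]
side [[512.21186611   0.         325.22706943]
 [  0.         512.21186611 196.60377367]
 [  0.           0.           1.        ]] -0.1455904066961785 [[-0.99561307 -0.09320287  0.008236  ]
 [-0.05907112  0.55785802 -0.82783153]
 [ 0.07256175 -0.8246864  -0.56091633]] [0.59043949 0.08082045 1.22278076]
```

View pics/scene0.png

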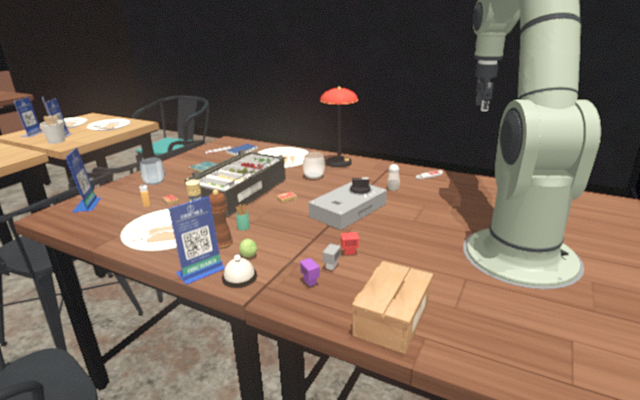

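View pics/side0.png

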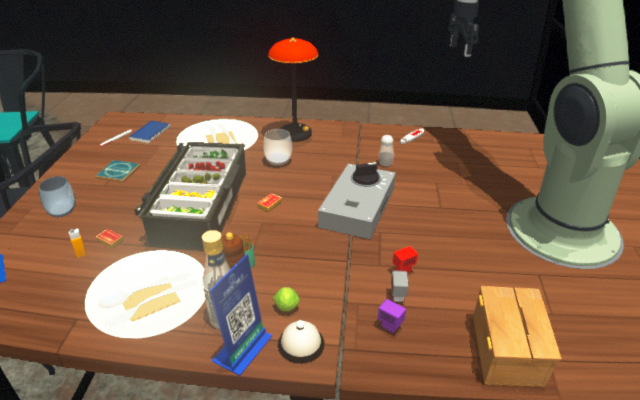

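The side view shows the grey plug at about (400,285), between the red (405,260) and purple (391,317) look-alikes. The station is at about (360,200) with the dial at its far end (365,173).

```bash
cat > h.py <<'E'
import numpy as np,cv2
from scipy.spatial.transform import Rotation as Ro
def pose(s):
    T=np.eye(4);T[:3,:3]=Ro.from_euler("xyz",s["tool_rot"]).as_matrix();T[:3,3]=s["position"];return T
def cam(f,s=None):  # world-from-camera
    T=np.eye(4)
    if "T_tool_cam" in f: return pose(s)@f["T_tool_cam"]
    T[:3,:3]=f["R"].T;T[:3,3]=-f["R"].T@f["t"];return T
def ray(f,px,s=None):
    W=cam(f,s);n=cv2.undistortPoints(np.array(px,float).reshape(-1,1,2),f["mtx"],np.array([f["k1"],0,0,0,0])).reshape(-1,2)
    return W[:3,3],np.c_[n,np.ones(len(n))]@W[:3,:3].T
def onz(f,px,z,s=None):
    o,d=ray(f,px,s);return o+d*((z-o[2])/d[:,2])[:,None]
def proj(f,X,s=None):
    W=np.linalg.inv(cam(f,s));X=np.atleast_2d(X)
    return cv2.projectPoints(X,cv2.Rodrigues(W[:3,:3])[0],W[:3,3],f["mtx"],np.array([f["k1"],0,0,0,0]))[0].reshape(-1,2)
def goto(s,p,yaw=None):  # shift cm in tool axes and turn deg about tool axes to pointing-down pose
    T=pose(s);sh=T[:3,:3].T@(np.array(p)-T[:3,3])*100
    Rg=Ro.from_euler("xyz",[np.pi,0,s["tool_rot"][2] if yaw is None else yaw]).as_matrix()
    return np.round(sh,2),np.round(np.degrees(Ro.from_matrix(T[:3,:3].T@Rg).as_rotvec()),1)
E
python3 - <<'E'
from h import *;import pickle
d=pickle.load(open("f0.pkl","rb"))
f=d["side"]
print("plug",onz(f,[(400,277)],.054),"red",onz(f,[(404,253)],.054),"purple",onz(f,[(391,308)],.054))
print("console",onz(f,[(348,167),(395,180),(321,213),(378,222)],.0515),"dial",onz(f,[(364,171)],.08))
print("shaker",onz(f,[(387,140)],.085))
from workcell import bot
print(bot.grab_frame("wrist")["T_tool_cam"])
cv2.imwrite("pics/c1.png",cv2.resize(f["frame"][150:330,300:440],None,fx=4,fy=4,interpolation=cv2.INTER_CUBIC)[:600])
E
```

```text
plug [[0.42038244 0.26444316 0.054     ]] red [[0.41023824 0.19010182 0.054     ]] purple [[0.43888789 0.34999792 0.054     ]]
console [[ 0.54693014 -0.15138578  0.0515    ]
 [ 0.42348307 -0.09977053  0.0515    ]
 [ 0.59741209  0.0628382   0.0515    ]
 [ 0.46549921  0.08399227  0.0515    ]] dial [[ 0.50397675 -0.08827998  0.08      ]]
shaker [[ 0.44522149 -0.25325706  0.085     ]]
[[-3.98317989e-04 -9.64276154e-01 -2.64898737e-01  6.64092494e-02]
 [ 9.99999919e-01 -4.01528571e-04 -4.20293827e-05 -6.41731497e-04]
 [-6.58364800e-05 -2.64898733e-01  9.64276235e-01 -1.76288843e-01]
 [ 0.00000000e+00  0.00000000e+00  0.00000000e+00  1.00000000e+00]]
```

Run:
```python
from h import *
from workcell import bot
s=bot.observe()
print(goto(s,[.44,-.38,.26]))
print(goto(s,[.44,-.25,.26]), goto(s,[.44,-.03,.26]))
```

```text
(array([ 27.55, -11.28,  -6.24]), array([-0.,  0., -0.]))
(array([ 32.19, -23.43,  -6.23]), array([-0.,  0., -0.])) (array([ 40.04, -43.98,  -6.21]), array([-0.,  0., -0.]))
```

Request:
{"fn": "servo_tool", "kwargs": {
  "plan": [
    [8.5,27.5,-11.3,-6.2,0,0,-70],
    [8.5,27.5,-11.3,-6.2,0,0,-70],
    [8.5,27.5,-11.3,-6.2,0,0,-70],
    [8.5,27.5,-11.3,-6.2,0,0,-70],
    [8.5,27.5,-11.3,-6.2,0,0,-70],
    [8.5,32.2,-23.4,-6.2,0,0,-70],
    [8.5,32.2,-23.4,-6.2,0,0,-70],
    [8.5,40,-44,-6.2,0,0,-80],
    [8.5,40,-44,-6.2,0,0,-80],
    [8.5,40,-44,-6.2,0,0,-80]
  ]
}}

```text
clock: 1.15
position: [0.4318, -0.1674, 0.2578]
tool_rot: [-3.141, 0.0, 1.767]
force: [2.3, 0.1, -0.2]
grip_width: 0.0848
finger_force: 0.0
```

Run:
```python
from h import *
from workcell import bot
s=bot.observe();print(s["position"],s["tool_rot"],s["qpos"],s["clock"])
print(goto(s,[.45,-.03,.26],2.9),goto(s,[.42,.265,.25],2.2))
```

```text
[ 0.431793   -0.16741806  0.25779648] [-3.14149460e+00  2.03239246e-04  1.76692896e+00] [ 0.68477224  0.22471888 -0.52166447  1.91129556  0.12950491  1.03835901
  0.304154  ] 1.15
(array([13.12,  4.46, -0.22]), array([ -0. ,   0. , -64.9])) (array([42.64,  7.27,  0.77]), array([ -0. ,   0. , -24.8]))
```

Request:
{"fn": "servo_tool", "kwargs": {
  "plan": [
    [8.5,13,4.5,-0.2,0,0,-65],
    [8.5,13,4.5,-0.2,0,0,-65],
    [8.5,13,4.5,-0.2,0,0,-65],
    [8.5,13,4.5,-0.2,0,0,-65],
    [8.5,13,4.5,-0.2,0,0,-65],
    [8.5,13,4.5,-0.2,0,0,-65],
    [8.5,13,4.5,-0.2,0,0,-65],
    [8.5,13,4.5,-0.2,0,0,-65],
    [8.5,13,4.5,-0.2,0,0,-65],
    [8.5,13,4.5,-0.2,0,0,-65]
  ]
}}

```text
clock: 2.15
position: [0.4517, -0.0333, 0.2598]
tool_rot: [3.142, -0.0, 2.892]
force: [-0.9, -0.5, -0.5]
grip_width: 0.0854
finger_force: 0.0
```

Run:
```python
from h import *;import pickle
from workcell import bot
s=bot.observe();f=bot.grab_frame("wrist");print(s["position"],s["tool_rot"],s["qpos"],s["clock"])
pickle.dump((s,f),open("w1.pkl","wb"));cv2.imwrite("pics/w1.png",f["frame"])
print(goto(s,[.42,.265,.25],2.2))
```

```text
[ 0.4517146  -0.03327648  0.25975221] [ 3.14159002e+00 -1.72579885e-04  2.89235543e+00] [ 0.61486696  0.24316719 -0.79220021  1.92149497  0.19811572  1.05627507
  1.06065581] 2.15
(array([10.43, 28.12,  0.98]), array([-0. , -0. , 39.7]))
```

View pics/w1.png

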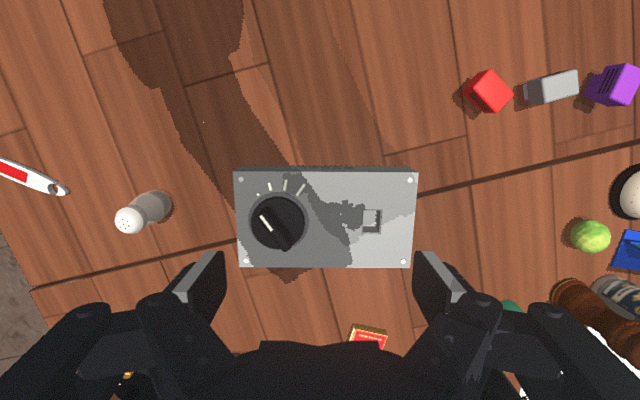

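The wrist view shows the station's top: corners at about (235,173), (417,173), (413,268), (239,268). The dial is at (277,222) and the socket at (372,221). The plug is at (555,87), with red at (488,91) and purple at (615,84).

Run:
```python
from h import *;import pickle
s,f=pickle.load(open("w1.pkl","rb"))
c=onz(f,[(234.5,172),(417.5,172),(413,267.5),(239,267.5)],.0515,s)
print(c[:,:2],"ctr",c.mean(0),"len",[np.linalg.norm(c[i]-c[(i+1)%4]) for i in range(4)])
for a,b in((0,1),(3,2)):
    v=c[b]-c[a];print("yaw",np.arctan2(-v[0],v[1]))
I=f["frame"]
print("sock",onz(f,[(372,221)],.0515,s),"dial",onz(f,[(277,222)],.0635,s))
cv2.imwrite("pics/w1c.png",np.hstack([cv2.resize(I[190:250,340:400],(390,390),interpolation=cv2.INTER_CUBIC),cv2.resize(I[57:117,515:575],(390,390),interpolation=cv2.INTER_CUBIC)]))
print(onz(f,[(552,84)],.054,s))
```

```text
[[ 0.42423599 -0.13377209]
 [ 0.48012693  0.08567498]
 [ 0.60724897  0.05824932]
 [ 0.54927977 -0.16898637]] ctr [ 0.51522292 -0.03970854  0.0515    ] len [np.float64(0.2264526646989363), np.float64(0.1300468327713543), np.float64(0.23451330383625069), np.float64(0.12990763101861116)]
yaw -0.2493877351322175
yaw -0.24977853012221518
sock [[0.52872626 0.01791413 0.0515    ]] dial [[ 0.49627553 -0.09837782  0.0635    ]]
[[0.41546067 0.25717311 0.054     ]]
```

Request:
{"fn": "servo_tool", "kwargs": {
  "plan": [
    [8.5,10.5,28,1,0,0,40],
    [8.5,10.5,28,1,0,0,40],
    [8.5,10.5,28,1,0,0,40],
    [8.5,10.5,28,1,0,0,40],
    [8.5,10.5,28,1,0,0,40],
    [8.5,10.5,28,1,0,0,40],
    [8.5,10.5,28,1,0,0,40],
    [8.5,10.5,28,1,0,0,40],
    [8.5,10.5,28,1,0,0,40],
    [8.5,10.5,28,1,0,0,40]
  ]
}}

```text
clock: 3.2
position: [0.4184, 0.2632, 0.2497]
tool_rot: [-3.141, 0.0, 2.196]
force: [-0.4, 0.2, -0.2]
grip_width: 0.085
finger_force: 0.0
```

Run:
```python
from h import *;import pickle
from workcell import bot
s=bot.observe();f=bot.grab_frame("wrist");print(s["position"],s["tool_rot"],s["qpos"],s["clock"])
pickle.dump((s,f),open("w2.pkl","wb"));cv2.imwrite("pics/w2.png",f["frame"])
```

```text
[0.41836041 0.26316248 0.24969565] [-3.14114617e+00  4.64363469e-04  2.19569149e+00] [-0.05533945  0.33620049 -0.78959399  1.84247446  0.2701471   1.07401462
 -0.32258842] 3.2
```

View pics/w2.png

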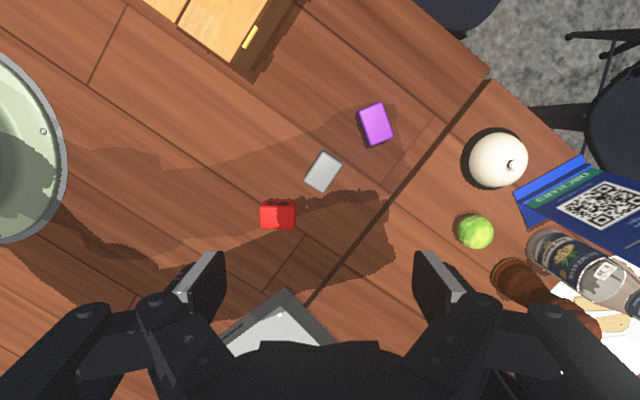

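The wrist view shows the plug's head top at about (323,172), with its long axis running from (313,187) to (333,157). Red is at (278,215) and purple at (375,125), both off the grip line.

```bash
cat > plug.py <<'E'
from h import *
def plug(f,s,z,c,r=30):
    I=f["frame"].astype(int);m=((I.max(2)-I.min(2))<25)&(I.max(2)>110)
    w=np.zeros_like(m);w[c[1]-r:c[1]+r,c[0]-r:c[0]+r]=1
    k=cv2.morphologyEx((m&w).astype(np.uint8),cv2.MORPH_OPEN,np.ones((3,3)))
    C=max(cv2.findContours(k,0,cv2.CHAIN_APPROX_NONE)[0],key=cv2.contourArea)
    P=onz(f,C.reshape(-1,2),z,s)[:,:2]
    (x,y),(a,b),t=cv2.minAreaRect((P*1000).astype(np.float32))
    if a<b:a,b,t=b,a,t+90
    return np.array([x,y])/1000,(a,b),np.radians(t)   # long-axis yaw (=plug x)
E
python3 - <<'E'
from plug import *;import pickle
s,f=pickle.load(open("w2.pkl","rb"))
p,ab,t=plug(f,s,.054,(323,172));print(p,ab,t)
I=f["frame"];print(I[165:180:3,305:342:4].tolist()[2])
for y in (t,t+np.pi,t-np.pi):print(y,goto(s,[*p,.12],y))
E
```

```text
[0.41953918 0.26811475] (43.318546295166016, 29.509607315063477) 1.6174777082487295
[[60, 87, 139], [133, 135, 135], [198, 204, 206], [198, 204, 205], [195, 200, 203], [192, 197, 199], [191, 194, 196], [187, 191, 193], [159, 160, 162], [70, 97, 151]]
1.6174777082487295 (array([ 0.34,  0.39, 12.97]), array([-0. ,  0. , 33.1]))
4.759070361838523 (array([ 0.34,  0.39, 12.97]), array([  -0. ,   -0. , -146.9]))
-1.5241149453410636 (array([ 0.34,  0.39, 12.97]), array([  -0. ,   -0. , -146.9]))
```

Request:
{"fn": "servo_tool", "kwargs": {
  "plan": [
    [6.5,0.35,0.4,8,0,0,33],
    [6.5,0.35,0.4,12,0,0,33],
    [6.5,0.35,0.4,12,0,0,33],
    [6.5,0.35,0.4,13,0,0,33],
    [6.5,0.35,0.4,13,0,0,33],
    [6.5,0.35,0.4,13,0,0,33]
  ]
}}

```text
clock: 3.85
position: [0.4199, 0.2687, 0.1204]
tool_rot: [3.141, -0.0, 1.624]
force: [0.1, -0.7, 0.2]
grip_width: 0.0647
finger_force: 0.0
```

Run:
```python
from plug import *;import pickle
from workcell import bot
s=bot.observe();f=bot.grab_frame("wrist")
c=proj(f,[[.4195,.268,.054]],s)[0].astype(int);print(c)
p,ab,t=plug(f,s,.054,c,60);print(p,ab,t,s["position"],s["tool_rot"])
print(goto(s,[*p,.028],t))
```

```text
[319 204]
[0.41974158 0.27487842] (29.563692092895508, 28.510278701782227) 1.609643379079124 [0.41987759 0.26869104 0.1203985 ] [ 3.14098992e+00 -1.31568814e-05  1.62401473e+00]
(array([0.62, 0.01, 9.24]), array([ 0. , -0. ,  0.8]))
```

Request:
{"fn": "servo_tool", "kwargs": {
  "plan": [
    [6.5,-0.05,0,4,0,0,0.5],
    [6.5,-0.05,0,8,0,0,0.5],
    [6.5,-0.05,0,9.2,0,0,0.5],
    [6.5,-0.05,0,9.2,0,0,0.5],
    [2,-0.05,0,9.2,0,0,0.5],
    [2,-0.05,0,9.2,0,0,0.5],
    [2,-0.05,0,9.2,0,0,0.5],
    [2,-0.05,0,9.2,0,0,0.5],
    [2,-0.05,0,9.2,0,0,0.5],
    [2,-0.05,0,9.2,0,0,0.5]
  ],
  "force": 45
}}

```text
clock: 4.9
position: [0.4195, 0.2687, 0.028]
tool_rot: [3.141, -0.0, 1.613]
force: [-0.2, -0.3, 0.3]
grip_width: 0.0202
finger_force: 0.0
```

Run:
```python
from h import *;import pickle
from workcell import bot
s=bot.observe();f=bot.grab_frame("wrist");g=bot.grab_frame("side")
print(s["grip_width"],s["finger_force"])
c=proj(g,[[.42,.265,.04]])[0].astype(int);print(c)
G=cv2.resize(g["frame"][c[1]-50:c[1]+50,c[0]-50:c[0]+50],(400,400),interpolation=cv2.INTER_CUBIC)
F=cv2.resize(f["frame"][140:390,200:450],(400,400))
cv2.imwrite("pics/w3.png",np.hstack([F,G]))
```

```text
0.02015064685787124 0.0
[399 282]
```

View pics/w3.png

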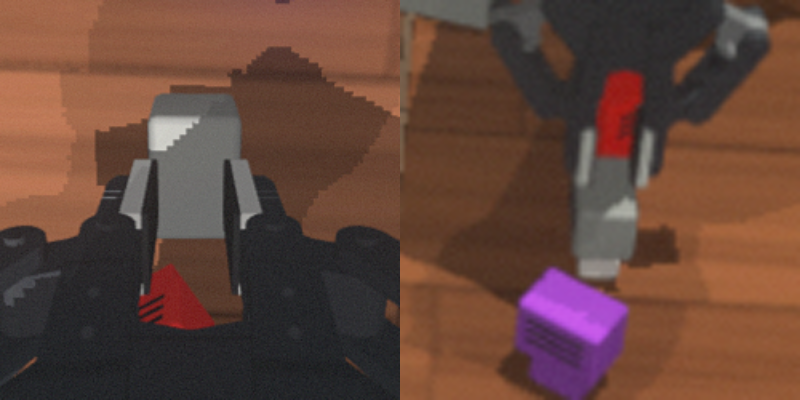

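The left half (wrist) shows the grey head between or just in front of the fingers, its top spanning rows 120–237 of the crop. The fingers read 20 mm with no force, so I'll work out where the head really is.

Run:
```python
from h import *
from workcell import bot
s=bot.observe();f=bot.grab_frame("wrist")
T=pose(s)
# crop px -> image
q=np.array([(150,120),(239,120),(160,237),(222,237),(150,97),(238,97),(146,160),(242,160)])/1.6+[200,140]
for z in(.054,.022,.028):
    P=onz(f,q,z,s);L=(P-T[:3,3])@T[:3,:3];print(z,np.round(L[:,:2]*1000,1).tolist())
```

```text
0.054 [[19.7, -13.2], [19.7, 14.6], [-21.3, -10.8], [-21.4, 10.0], [27.2, -13.1], [27.2, 14.1], [6.3, -14.8], [6.3, 15.9]]
0.022 [[9.6, -15.9], [9.6, 17.8], [-40.2, -13.0], [-40.2, 12.2], [18.6, -15.7], [18.6, 17.2], [-6.7, -17.8], [-6.7, 19.4]]
0.028 [[11.5, -15.4], [11.5, 17.2], [-36.7, -12.5], [-36.7, 11.8], [20.2, -15.2], [20.2, 16.6], [-4.2, -17.3], [-4.2, 18.8]]
```

The head is centred between the fingers (x ±20, y ±14 mm in the tool frame). I'll close fully and see whether they stop on it.

Request:
{"fn": "servo_tool", "kwargs": {
  "plan": [
    [0,0,0,0,0,0,0],
    [0,0,0,0,0,0,0],
    [0,0,0,0,0,0,0]
  ],
  "force": 45
}}

```text
clock: 5.35
position: [0.4194, 0.2687, 0.0278]
tool_rot: [-3.141, 0.0, 1.613]
force: [0.0, -0.1, 0.4]
grip_width: -0.0001
finger_force: 0.0
```

Run:
```python
from h import *;import pickle
from workcell import bot
s=bot.observe();f=bot.grab_frame("wrist");g=bot.grab_frame("scene")
print(s["grip_width"],s["finger_force"],s["position"])
c=proj(g,[[.42,.265,.04]])[0].astype(int);print(c)
G=cv2.resize(g["frame"][c[1]-50:c[1]+50,c[0]-50:c[0]+50],(400,400),interpolation=cv2.INTER_CUBIC)
F=cv2.resize(f["frame"][140:390,200:450],(400,400))
cv2.imwrite("pics/w4.png",np.hstack([F,G]))
```

```text
-0.00014746807758185817 0.0 [0.41935014 0.26865385 0.02777839]
[331 252]
```

View pics/w4.png

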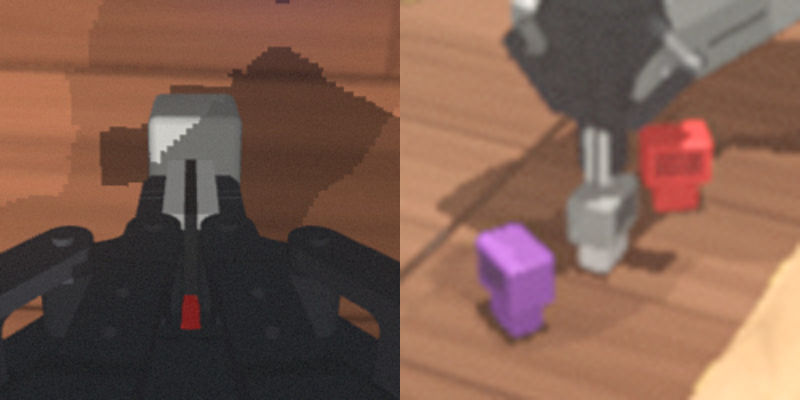

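The fingers are shut and appear to end at the top of the head. I'll check where the camera says the tips are.

Run:
```python
from h import *;import pickle
for n in("w1","w2"):
    s,f=pickle.load(open(n+".pkl","rb"));T=pose(s)
    for x in(.011,-.011):
      for z in(-.013,-.03,-.05):
        print(n,x,z,np.round(proj(f,[(T@[x,y,z,1])[:3] for y in(-.0425,.0425)],s)).tolist())
```

```text
w1 0.011 -0.013 [[241.0, 224.0], [396.0, 224.0]]
w1 0.011 -0.03 [[233.0, 235.0], [404.0, 235.0]]
w1 0.011 -0.05 [[221.0, 251.0], [416.0, 251.0]]
w1 -0.011 -0.013 [[244.0, 260.0], [393.0, 260.0]]
w1 -0.011 -0.03 [[236.0, 275.0], [401.0, 275.0]]
w1 -0.011 -0.05 [[225.0, 296.0], [412.0, 296.0]]
w2 0.011 -0.013 [[242.0, 223.0], [397.0, 223.0]]
w2 0.011 -0.03 [[234.0, 235.0], [405.0, 235.0]]
w2 0.011 -0.05 [[222.0, 251.0], [417.0, 251.0]]
w2 -0.011 -0.013 [[245.0, 260.0], [394.0, 260.0]]
w2 -0.011 -0.03 [[237.0, 275.0], [402.0, 275.0]]
w2 -0.011 -0.05 [[226.0, 296.0], [413.0, 296.0]]
```

The picture explains the miss. With the fingers open and in the air, their tips show about 37 mm behind the reported TCP. Shut, they show about 38 mm behind it. So the real finger ends stand about 38 mm short of the stated TCP, and the grip closed above the head. I'll open, go 38 mm lower and grip again.

Request:
{"fn": "servo_tool", "kwargs": {
  "plan": [
    [6.5,0,0,0,0,0,0],
    [6.5,0,0,0,0,0,0],
    [6.5,0,0,0,0,0,0],
    [6.5,0,0,0,0,0,0],
    [6.5,0,0,0,0,0,0],
    [6.5,0,0,1.3,0,0,0],
    [6.5,0,0,2.5,0,0,0],
    [6.5,0,0,3.3,0,0,0],
    [6.5,0,0,3.8,0,0,0],
    [6.5,0,0,3.8,0,0,0]
  ],
  "force": 45
}}

```text
clock: 6.55
position: [0.4189, 0.2685, -0.011]
tool_rot: [-3.14, 0.001, 1.613]
force: [0.2, -0.9, 0.4]
grip_width: 0.0651
finger_force: 0.0
```

Request:
{"fn": "servo_tool", "kwargs": {
  "plan": [
    [2,0,0,0,0,0,0],
    [2,0,0,0,0,0,0],
    [2,0,0,0,0,0,0],
    [2,0,0,0,0,0,0],
    [2,0,0,0,0,0,0],
    [2,0,0,0,0,0,0]
  ],
  "force": 45
}}

```text
clock: 7.15
position: [0.4196, 0.2688, -0.0098]
tool_rot: [3.141, -0.0, 1.613]
force: [-1.0, -0.3, 6.4]
grip_width: 0.0293
finger_force: 44.5
```

Request:
{"fn": "servo_tool", "kwargs": {
  "plan": [
    [2,0,0,-3,0,0,0],
    [2,0,0,-7,0,0,0],
    [2,0,0,-11,0,0,0],
    [2,0,0,-13,0,0,0],
    [2,0,0,-13,0,0,0]
  ]
}}

```text
clock: 7.65
position: [0.4207, 0.2692, 0.1225]
tool_rot: [3.138, -0.002, 1.612]
force: [0.3, -0.3, -0.3]
grip_width: 0.0292
finger_force: 44.8
```

Run:
```python
from h import *
from workcell import bot
s=bot.observe();print(s["grip_width"],s["force"])
print(goto(s,[.50,.12,.12],2.89),goto(s,[.585,.004,.12],2.89))
```

```text
0.029243643722922298 [ 0.29389784 -0.25567157 -0.30857115]
(array([-15.24,   7.31,   0.25]), array([  0.3,   0.1, -73.2])) (array([-27.18,  15.32,   0.26]), array([  0.3,   0.1, -73.2]))
```

Request:
{"fn": "servo_tool", "kwargs": {
  "plan": [
    [2,-8,4,0,0,0,-73],
    [2,-12,6,0,0,0,-73],
    [2,-15,7.3,0,0,0,-73],
    [2,-18,9,0,0,0,-73],
    [2,-21,11,0,0,0,-73],
    [2,-24,13,0,0,0,-73],
    [2,-26,14.5,0,0,0,-73],
    [2,-27.2,15.3,0,0,0,-73],
    [2,-27.2,15.3,0,0,0,-73],
    [2,-27.2,15.3,0,0,0,-73]
  ]
}}

```text
clock: 8.65
position: [0.5832, 0.0028, 0.1186]
tool_rot: [3.141, -0.002, 2.888]
force: [-0.4, -0.4, -0.1]
grip_width: 0.0293
finger_force: 44.8
```

Request:
{"fn": "servo_tool", "kwargs": {
  "plan": [
    [2,0,0,0,0,0,0],
    [2,0,0,0,0,0,0],
    [2,0,0,0,0,0,0]
  ]
}}

```text
clock: 8.95
position: [0.5835, 0.0037, 0.1198]
tool_rot: [-3.141, 0.0, 2.885]
force: [0.6, -0.2, -1.3]
grip_width: 0.0293
finger_force: 44.8
```

Run:
```python
from h import *;import pickle
from workcell import bot
s=bot.observe();f=bot.grab_frame("wrist");print(s["position"],s["tool_rot"],s["clock"],s["qpos"])
pickle.dump((s,f),open("w5.pkl","wb"))
cv2.imwrite("pics/w5.png",f["frame"])
print(proj(f,[[.5295,.018,.0515]],s))
```

```text
[0.58352206 0.00367834 0.11984762] [-3.14136281e+00  1.37195363e-04  2.88546643e+00] 8.95 [ 0.45717728  0.67994195 -0.83814026  1.75437995  0.59720907  0.98201044
  0.69801567]
[[318.80394958 132.62922637]]
```

View pics/w5.png

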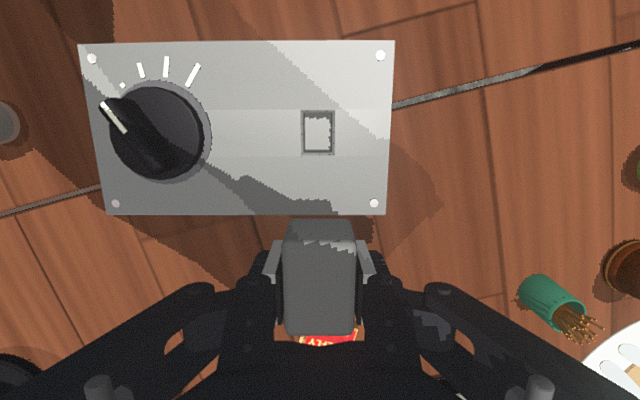

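The picture shows the socket rim spanning about (301..335, 110..156). The screws are at (92,59), (380,55), (374,203) and (116,203). The held plug's front end face is at rows 218–240, columns 284–356.

Run:
```python
from h import *;import pickle
s,f=pickle.load(open("w5.pkl","rb"));T=pose(s);I=f["frame"]
g=cv2.cvtColor(I,cv2.COLOR_BGR2GRAY)
# screws: local bright blobs
P=[]
for c in[(92,59),(380,55),(374,203),(116,203)]:
    w=I[c[1]-10:c[1]+11,c[0]-10:c[0]+11].astype(int).max(2);m=w>np.median(w)+15
    y,x=np.nonzero(m);P.append((c[0]-10+x.mean(),c[1]-10+y.mean()))
W=onz(f,P,.0515,s);print(np.round(P,1).tolist(),W[:,:2],"ctr",W.mean(0))
for a,b in((0,1),(3,2)):v=W[b]-W[a];print("yaw",np.arctan2(-v[0],v[1]),np.linalg.norm(v))
for a,b in((0,3),(1,2)):v=W[b]-W[a];print("yaw",np.arctan2(v[1],v[0]),np.linalg.norm(v))
print("row profile",g[100:168,318].tolist());print("col profile",g[132,292:345].tolist());print(g[145,292:345].tolist())
for z in(-.064,-.032):
  for x in (.022,-.022): print(z,x,np.round(proj(f,[(T@[x,y,z,1])[:3] for y in(-.015,.015)],s)).tolist())
print("plug col",g[205:260,320].tolist(), g[228,275:365].tolist())
```

```text
[[91.1, 58.0], [380.1, 54.5], [373.8, 202.7], [115.0, 203.1]] [[ 0.43402674 -0.1298396 ]
 [ 0.48718924  0.07466607]
 [ 0.59420529  0.04690624]
 [ 0.54093678 -0.15752291]] ctr [ 0.51408951 -0.04144755  0.0515    ]
yaw -0.25432693214584173 0.21130267773028247
yaw -0.25490375028631257 0.21125532893219187
yaw -0.25337512799915274 0.1104360487321944
yaw -0.2538047663913035 0.11055786967990502
row profile [189, 188, 193, 187, 187, 190, 191, 192, 193, 183, 149, 127, 119, 110, 106, 108, 106, 104, 109, 171, 204, 199, 203, 198, 199, 197, 198, 196, 199, 200, 198, 197, 198, 195, 198, 193, 195, 193, 193, 192, 191, 194, 190, 192, 188, 190, 194, 192, 193, 156, 106, 85, 110, 150, 151, 169, 176, 183, 179, 179, 177, 180, 177, 174, 178, 176, 178, 179]
col profile [194, 196, 196, 192, 194, 192, 195, 196, 183, 155, 143, 103, 106, 174, 197, 197, 194, 195, 198, 198, 197, 200, 197, 196, 197, 195, 198, 197, 193, 200, 196, 195, 195, 194, 199, 198, 200, 187, 133, 80, 125, 109, 137, 191, 195, 199, 198, 194, 193, 194, 198, 196, 198]
[187, 187, 187, 188, 187, 188, 189, 188, 187, 160, 143, 117, 111, 173, 195, 189,
[... 269 characters left out ...]
 337.0]]
-0.032 0.022 [[287.0, 215.0], [350.0, 215.0]]
-0.032 -0.022 [[290.0, 296.0], [347.0, 296.0]]
plug col [100, 101, 98, 94, 99, 97, 97, 96, 97, 90, 72, 63, 64, 74, 84, 87, 86, 88, 82, 91, 88, 87, 82, 82, 87, 87, 91, 85, 92, 89, 89, 90, 88, 85, 95, 104, 120, 130, 139, 141, 104, 91, 93, 94, 93, 93, 98, 96, 96, 91, 94, 93, 97, 94, 94] [73, 75, 71, 75, 75, 76, 69, 73, 75, 77, 74, 69, 71, 78, 73, 71, 80, 78, 77, 86, 85, 87, 85, 84, 86, 80, 82, 83, 88, 87, 81, 85, 84, 85, 86, 88, 86, 85, 87, 84, 82, 84, 89, 86, 89, 82, 89, 89, 86, 84, 88, 89, 84, 88, 89, 83, 89, 82, 92, 87, 86, 82, 85, 91, 83, 82, 94, 90, 84, 85, 85, 81, 86, 88, 78, 81, 81, 69, 62, 63, 66, 66, 62, 62, 64, 58, 54, 62, 62, 61]
```

Run:
```python
from h import *;import pickle
from workcell import bot
s,f=pickle.load(open("w5.pkl","rb"))
print("rim",onz(f,[(317.8,132.2),(300.5,109.3),(335,155.5)],.0515,s)[:,:2])
s=bot.observe();print(s["position"])
print(goto(s,[.529,.0168,.12],2.8876),goto(s,[.529,.0168,.052],2.8876))
```

```text
rim [[0.52899676 0.01734285]
 [0.50947383 0.00910977]
 [0.54946797 0.02572955]]
[0.58359524 0.00360411 0.11991345]
(array([ 5.62, -0.1 , -0.01]), array([-0. ,  0. , -0.1])) (array([ 5.62, -0.1 ,  6.79]), array([-0. ,  0. , -0.1]))
```

Rim centre and screw frame agree (0.529, 0.017). I'll move over the socket and down to 10 mm above the mouth.

Request:
{"fn": "servo_tool", "kwargs": {
  "plan": [
    [2,3,-0.1,0,0,0,0],
    [2,5.6,-0.1,0,0,0,0],
    [2,5.6,-0.1,0,0,0,0],
    [2,5.6,-0.1,2.5,0,0,0],
    [2,5.6,-0.1,5,0,0,0],
    [2,5.6,-0.1,6.8,0,0,0],
    [2,5.6,-0.1,6.8,0,0,0],
    [2,5.6,-0.1,6.8,0,0,0]
  ]
}}

```text
clock: 9.8
position: [0.5295, 0.0168, 0.0523]
tool_rot: [3.141, 0.0, 2.887]
force: [-0.2, 0.7, -0.5]
grip_width: 0.029
finger_force: 44.8
```

Run:
```python
from h import *
from workcell import bot
s=bot.observe();print(s["position"],s["tool_rot"],s["force"],s["grip_width"])
print(goto(s,[.529,.017,.02],2.8876))
```

```text
[0.52950421 0.01676639 0.05229109] [3.14143820e+00 9.17223231e-05 2.88674333e+00] [-0.20618727  0.73479649 -0.54787879] 0.029006565286490975
(array([0.05, 0.01, 3.23]), array([ 0.,  0., -0.]))
```

Request:
{"fn": "servo_tool", "kwargs": {
  "plan": [
    [2,0.05,0,0.6,0,0,0],
    [2,0.05,0,0.9,0,0,0],
    [2,0.05,0,1.2,0,0,0],
    [2,0.05,0,1.5,0,0,0],
    [2,0.05,0,1.7,0,0,0],
    [2,0.05,0,1.7,0,0,0]
  ]
}}

```text
clock: 10.4
position: [0.5286, 0.0166, 0.0346]
tool_rot: [-3.142, -0.0, 2.887]
force: [0.4, -0.3, -1.2]
grip_width: 0.0294
finger_force: 44.8
```

It's 7 mm in with no force. On down.

Request:
{"fn": "servo_tool", "kwargs": {
  "plan": [
    [2,0,0,0.4,0,0,0],
    [2,0,0,0.8,0,0,0],
    [2,0,0,1.1,0,0,0],
    [2,0,0,1.3,0,0,0],
    [2,0,0,1.45,0,0,0],
    [2,0,0,1.55,0,0,0],
    [2,0,0,1.6,0,0,0],
    [2,0,0,1.6,0,0,0]
  ]
}}

```text
clock: 11.2
position: [0.5288, 0.0166, 0.0197]
tool_rot: [-3.141, 0.001, 2.887]
force: [-7.8, -1.7, 21.4]
grip_width: 0.0291
finger_force: 47.5
```

Request:
{"fn": "servo_tool", "kwargs": {
  "plan": [
    [6,0,0,-0.1,0,0,0],
    [6,0,0,-0.1,0,0,0],
    [6,0,0,-0.1,0,0,0],
    [6,0,0,-0.1,0,0,0],
    [6,0,0,-3,0,0,0],
    [6,0,0,-7,0,0,0],
    [6,-3,0,-10,0,0,0],
    [6,-6,0,-10,0,0,0],
    [6,-6,0,-10,0,0,0],
    [6,-6,0,-10,0,0,0]
  ]
}}

```text
clock: 12.2
position: [0.5865, 0.0015, 0.1183]
tool_rot: [3.141, -0.001, 2.886]
force: [-0.3, 0.2, -0.8]
grip_width: 0.0604
finger_force: 0.0
```

Run:
```python
from h import *;import pickle
from workcell import bot
s=bot.observe();f=bot.grab_frame("wrist");print(s["position"],s["tool_rot"],s["clock"],s["qpos"])
pickle.dump((s,f),open("w6.pkl","wb"))
cv2.imwrite("pics/w6.png",f["frame"])
c,u,v=np.array([.5141,-.0414]),np.array([.968,-.2513]),np.array([.2513,.968])
d=c-.06*v;k=c+.06*v;print("dial",d,"sock",k)
H=[[*(k+a*.022*u+b*.015*v),z] for z in(.0835,.0515) for a,b in((-1,-1),(-1,1),(1,1),(1,-1))]
print(np.round(proj(f,H,s)).tolist(),np.round(proj(f,[[*d,.0935]],s)).tolist())
print(goto(s,[*d,.12],-.254+.6+np.pi))
```

```text
[0.58648404 0.00151465 0.11833337] [ 3.14145914e+00 -8.38535339e-04  2.88648860e+00] 12.2 [ 0.45860676  0.68662494 -0.83694616  1.74678405  0.59980203  0.98478097
  0.70351811]
dial [ 0.499022 -0.09948 ] sock [0.529178 0.01668 ]
[[295.0, 95.0], [342.0, 95.0], [341.0, 163.0], [297.0, 163.0], [298.0, 98.0], [339.0, 98.0], [338.0, 157.0], [299.0, 157.0]] [[129.0, 132.0]]
(array([  5.91, -11.98,  -0.16]), array([  0. ,  -0. , -34.4]))
```

View pics/w6.png

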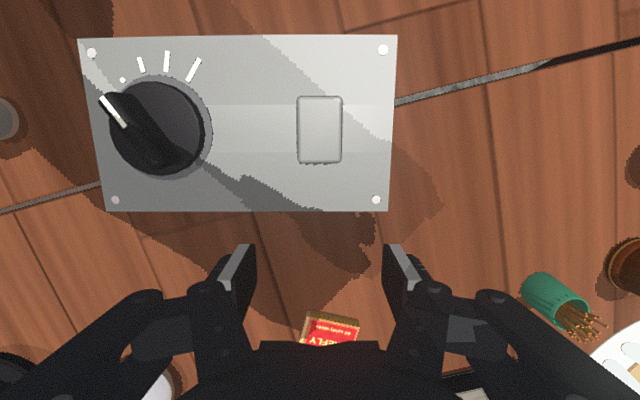

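The plug's head appears at (297..342, 95..163), where the predicted home outline lies, so it is seated. The dial is at rest with its pointer at (112,108). I'll go above the dial, aligned with its bar.

Request:
{"fn": "servo_tool", "kwargs": {
  "plan": [
    [4.5,1.5,-3,0,0,0,-34.5],
    [4.5,3,-6,0,0,0,-34.5],
    [4.5,4.5,-9,0,0,0,-34.5],
    [4.5,5.9,-12,0,0,0,-34.5],
    [4.5,5.9,-12,0,0,0,-34.5],
    [4.5,5.9,-12,0,0,0,-34.5],
    [4.5,5.9,-12,0,0,0,-34.5],
    [4.5,5.9,-12,0,0,0,-34.5]
  ]
}}

```text
clock: 13.05
position: [0.4998, -0.0986, 0.1189]
tool_rot: [3.141, 0.0, -2.794]
force: [-0.6, 0.0, -0.0]
grip_width: 0.0453
finger_force: 0.0
```

Run:
```python
from h import *
from workcell import bot
s=bot.observe();print(s["position"],s["tool_rot"],s["qpos"],s["grip_width"])
print(goto(s,[.499,-.0995,.0295],-.254+.6+np.pi))
```

```text
[ 0.49980945 -0.09864905  0.11887355] [ 3.14141539e+00  3.37548107e-04 -2.79362282e+00] [ 0.80580109  0.64114821 -1.0155293   1.94126249  0.67648237  0.94669887
  1.37401498] 0.04530683172197737
(array([ 0.11, -0.05,  8.94]), array([0. , 0. , 0.1]))
```

Request:
{"fn": "servo_tool", "kwargs": {
  "plan": [
    [4.5,0.1,-0.05,4,0,0,0],
    [4.5,0.1,-0.05,7.5,0,0,0],
    [4.5,0.1,-0.05,8.9,0,0,0],
    [4.5,0.1,-0.05,8.9,0,0,0],
    [0.3,0.1,-0.05,8.9,0,0,0],
    [0.3,0.1,-0.05,8.9,0,0,0],
    [0.3,0.1,-0.05,8.9,0,0,0],
    [0.3,0.1,-0.05,8.9,0,0,0],
    [0.3,0.1,-0.05,8.9,0,0,0],
    [0.3,0.1,-0.05,8.9,0,0,0]
  ],
  "force": 60
}}

```text
clock: 14.05
position: [0.4993, -0.0999, 0.0307]
tool_rot: [-3.142, 0.001, -2.794]
force: [-1.6, 2.0, 8.5]
grip_width: 0.012
finger_force: 59.4
```

Gripped on the bar (12 mm, 59 N). I'll turn clockwise about the tool axis.

Request:
{"fn": "servo_tool", "kwargs": {
  "plan": [
    [0.3,0,0,0,0,0,7],
    [0.3,0,0,0,0,0,14],
    [0.3,0,0,0,0,0,21],
    [0.3,0,0,0,0,0,28],
    [0.3,0,0,0,0,0,35],
    [0.3,0,0,0,0,0,35]
  ],
  "force": 80
}}

```text
clock: 14.65
position: [0.4993, -0.0995, 0.0307]
tool_rot: [3.141, 0.001, 2.874]
force: [-2.6, 5.2, 8.6]
grip_width: 0.0119
finger_force: 80.7
```

Run:
```python
from workcell import bot
s=bot.observe();print(s["position"],s["tool_rot"],s["force"],s["moment"],s["grip_width"],s["qpos"])
```

```text
[ 0.49928947 -0.09947809  0.03074896] [3.14084194e+00 1.18362834e-03 2.87436807e+00] [-2.64636306  5.15759745  8.64630585] [1.084405  0.5636059 0.0729778] 0.011923916292030233 [ 0.63136197  0.70813943 -0.75722726  2.00086802  0.73653001  0.72690946
  0.71743701]
```

Request:
{"fn": "servo_tool", "kwargs": {
  "plan": [
    [0.3,0,0,0,0,0,7],
    [0.3,0,0,0,0,0,14],
    [0.3,0,0,0,0,0,21],
    [0.3,0,0,0,0,0,28],
    [0.3,0,0,0,0,0,33],
    [0.3,0,0,0,0,0,35],
    [0.3,0,0,0,0,0,35],
    [0.3,0,0,0,0,0,35],
    [0.3,0,0,0,0,0,35],
    [0.3,0,0,0,0,0,35]
  ]
}}

```text
clock: 15.65
position: [0.4995, -0.0991, 0.0307]
tool_rot: [3.139, 0.0, 2.269]
force: [-2.1, 6.3, 9.3]
grip_width: 0.012
finger_force: 81.0
```

Request:
{"fn": "servo_tool", "kwargs": {
  "plan": [
    [0.3,0,0,0,0,0,0],
    [0.3,0,0,0,0,0,0],
    [0.3,0,0,0,0,0,0],
    [0.3,0,0,0,0,0,0],
    [0.3,0,0,0,0,0,0]
  ]
}}

```text
clock: 16.15
position: [0.4995, -0.0991, 0.0307]
tool_rot: [3.14, 0.0, 2.268]
force: [-3.3, 8.3, 9.4]
grip_width: 0.0119
finger_force: 81.0
```

Run:
```python
from h import *
from workcell import bot
s=bot.observe();print(s["position"],s["tool_rot"],s["force"],s["moment"],s["grip_width"],s["finger_force"],s["clock"],"dial~",3.4896-s["tool_rot"][2])
f=bot.grab_frame("wrist");g=bot.grab_frame("side");c=proj(g,[[.514,-.04,.06]])[0].astype(int)
cv2.imwrite("pics/w7.png",np.hstack([cv2.resize(f["frame"],(480,300)),cv2.resize(g["frame"][c[1]-50:c[1]+50,c[0]-50:c[0]+50],(300,300),interpolation=cv2.INTER_CUBIC)]))
```

```text
[ 0.49946961 -0.09907244  0.03073256] [3.13953942e+00 1.11925954e-04 2.26846681e+00] [-3.29631054  8.30179957  9.42114283] [1.56000519 0.54956682 0.16706647] 0.011868091559628906 80.96383983347793 16.15 dial~ 1.2211331933900174
```

View pics/w7.png

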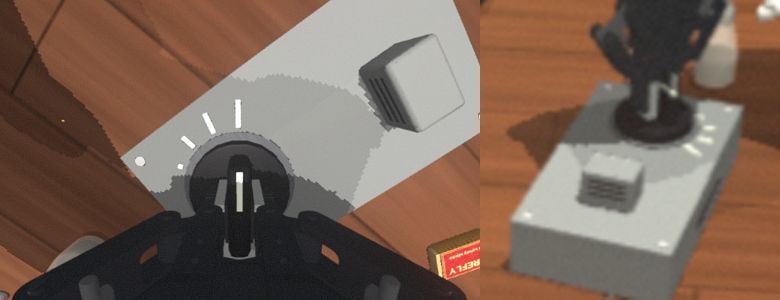

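The pointer (240,178) lines up with the third, longest mark (237,112). The plug sits flush at (412,82), clear of the gripper.

```bash
python3 -c "
from workcell import bot
print(bot.job_done())"
```

```text
the job is handed in; nothing more can be done
None
```

I handed in the job with the plug seated in the socket and let go, and the dial held at its third mark (about 1.22 rad, 81 N grip); no verdict came back, and the real finger ends sit about 38 mm short of the stated TCP, which cost one empty grasp before I corrected for it.

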